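Set out the tensile bars in their cradles

ROBOT

A 6-joint arm with a two-finger parallel gripper is mounted at the origin on the work surface. World frame = base frame: x ahead of the robot, y to its left, z up, the work surface at z = 0. Lengths are in mm, angles in rad, forces in N, time in s.
With the tool pointing down it reaches from about 300 to 1000 mm from the base axis. Payload 5.1 kg.
Tool frame: the origin (TCP) lies at the very end of the fingers, on their centre line; the grasp point (between the pads) lies 19 mm behind it; z points along the fingers, y is the direction in which the jaws open and shut (so a half turn about z gives the same grasp; the last joint's range is limited). The gripper opens to 95 mm and grips with 3 to 60 N. Pads are 20 mm wide; open, the fingers measure 119 mm over their backs; the gripper's body (75 mm by 180 mm) begins 59 mm behind the grasp point.
Start: joints at [1.057, 0.124, 1.65, -0, 1.367, -0.083], TCP at [271.457, 590.589, 214.656] pointing down, gripper open.
Joint ranges: [-2.61, 2.61], [-1.02, 2.33], [0.03, 2.71], [-1.35, 4.49], [0.32, 2.68], [-2.91, 2.91]. Speed limits (rad/s): [2.57, 2.57, 3.14, 3.14, 3.14, 3.14].

INTERFACE

Orientations are given as a rotation vector (axis times angle).
In Python, from cell import env gives the robot as it stands.
- The arm moves only by the tool jog_arm, never from a script. Its argument "deltas" is a list of rows, each a list of 3 entries, a list of its own where there are three numbers: the shift along the tool's x, y, z scaled (see below), then the turn, a rotation vector about the tool's x, y, z scaled (see below), then the closure, from 0 (fully open) to 1 (shut). In form: [[[x, y, z], [wx, wy, wz], grip], ...]. A call has 1 to 5 rows; each row is the pose to reach, as a shift and turn from the pose commanded when the call began, along the tool's axes at that moment; what a row does not reach only later rows make up. The controller multiplies each number of a shift by 0.5 m and each number of a turn by 45 degrees. A row lasts 1/10 s, in which the tool goes at most 50 mm and 8.59 degrees, less where a joint would pass 70% of its speed; a pose out of reach is approached as far as the arm can. A call with a number of a shift or a turn outside -1 to 1 is refused whole. A call with a gripper value outside its range is refused whole. The fingers move at their own pace and stop on an object; "squeeze" is the grip in N (left out, the last holds). Time passes only in rows, so rows that repeat a pose let the fingers close. It gives the time, the measured TCP pose, the force and the opening at its end, in the units of the state.
- env.observe(): the state, without advancing time (a new reading comes with each control period).
- env.capture(name): name is "scene" or "top" or "wrist"; returns (picture, depth): 384x512x3 uint8, red, green, blue; 384x512 float32, mm along the optical axis (not along the pixel's ray), 0 where there is no reading.
- env.camera_model(name): a dict with "mtx" (3x3 intrinsics, pixels), "cam_to_world" (4x4, takes a point from camera to world coordinates). Camera axes: x right, y up, looking along -z (the intrinsics and any distortion apply to the point x, -y, -z); pixel columns grow to the right and rows downward; lengths in mm; the calibration is good to about 2 mm. A picture is of the moment at which its call begins: read the wrist's pose just before it. camera_model takes no time and is no camera call; for the wrist camera it gives the pose at the moment of the call.
- env.close_job(): hands the job in, once; it reports no verdict.
The state is a dict: "time": time; "qpos": joint angles; "joint_velocities": joint speeds; "joint_torque": joint torques, N m; "tool_pos": TCP position; "tool_rot": TCP orientation; "wrist_force": force on the tool from outside, world axes, zero at the start; "moment": the same for the moment, N m; "opening": opening from 0.0 (shut) to 1.0 (fully open).
Only numpy, scipy, OpenCV 4.12 (cv2) and the standard library are available. Lean on these libraries where they do the work, as an engineer would, in place of code of your own. Each camera call takes 0.05 s, during which the arm holds its last target.

TASK

Prepare the tensile test series: pick up the four dumbbell-shaped test bars one after another and lay each, without dropping it, in the cradle of its own colour, flat on both seats between the ribs and the same side up as now. Leave the two plain straight bars where they lie.

Things in the scene. Friction and masses are not known exactly. Their poses are not given: they have to be found in the camera images.
- dumbbell_blue: blue dumbbell-shaped flat plastic test bar, loose, lying on the bench at the start: in mm, 100 long, 8 high, ends 20 wide (last 22 of the length), narrow waist 12 wide over the middle 36, tapering between. Origin: centre of its underside; x along its length, y across, z up; both ends are alike. 20 to 45 g.
- dumbbell_red: red dumbbell-shaped flat plastic test bar, loose, lying on the bench at the start: in mm, 100 long, 8 high, ends 20 wide (last 22 of the length), narrow waist 12 wide over the middle 36, tapering between. Origin: centre of its underside; x along its length, y across, z up; both ends are alike. 20 to 45 g.
- dumbbell_yellow: yellow dumbbell-shaped flat plastic test bar, loose, lying on the bench at the start: in mm, 100 long, 8 high, ends 20 wide (last 22 of the length), narrow waist 12 wide over the middle 36, tapering between. Origin: centre of its underside; x along its length, y across, z up; both ends are alike. 20 to 45 g.
- dumbbell_green: green dumbbell-shaped flat plastic test bar, loose, lying on the bench at the start: in mm, 100 long, 8 high, ends 20 wide (last 22 of the length), narrow waist 12 wide over the middle 36, tapering between. Origin: centre of its underside; x along its length, y across, z up; both ends are alike. 20 to 45 g.
- cradle_blue: blue cradle fixed to bench: in mm, base 130 x 54 x 6; a blue seat at each end (30 to 65 from centre along x), top 14 above bench, with 6 high side ribs 38 apart and end stops 118 apart (clear gaps). The middle 60 is open for fingers, without ribs. A bar lies along x across both seats, underside 14 above bench. Origin: centre of underside, on bench; x lengthwise, z up; ends alike.
- cradle_red: red cradle fixed to bench: in mm, base 130 x 54 x 6; a red seat at each end (30 to 65 from centre along x), top 14 above bench, with 6 high side ribs 38 apart and end stops 118 apart (clear gaps). The middle 60 is open for fingers, without ribs. A bar lies along x across both seats, underside 14 above bench. Origin: centre of underside, on bench; x lengthwise, z up; ends alike.
- cradle_yellow: yellow cradle fixed to bench: in mm, base 130 x 54 x 6; a yellow seat at each end (30 to 65 from centre along x), top 14 above bench, with 6 high side ribs 38 apart and end stops 118 apart (clear gaps). The middle 60 is open for fingers, without ribs. A bar lies along x across both seats, underside 14 above bench. Origin: centre of underside, on bench; x lengthwise, z up; ends alike.
- cradle_green: green cradle fixed to bench: in mm, base 130 x 54 x 6; a green seat at each end (30 to 65 from centre along x), top 14 above bench, with 6 high side ribs 38 apart and end stops 118 apart (clear gaps). The middle 60 is open for fingers, without ribs. A bar lies along x across both seats, underside 14 above bench. Origin: centre of underside, on bench; x lengthwise, z up; ends alike.
- straight_blue: blue plain straight rectangular plastic bar without a waist, loose, lying flat on the bench: in mm, 80 long, 14 wide, 8 high, about 30 g. Origin: centre of its underside; x along its length. To be left alone.
- straight_red: red plain straight rectangular plastic bar without a waist, loose, lying flat on the bench: in mm, 80 long, 14 wide, 8 high, about 30 g. Origin: centre of its underside; x along its length. To be left alone.
Things that resemble listed ones, but are neither listed nor needed, are in the scene too. There is more than one size of the cradle_red; the job needs the largest. Of the things that look like the dumbbell_yellow, the smaller one is meant.

How it is judged (in metres and radians):
At the end, for the whole second after the job is handed in: Each dumbbell bar rests released in the cradle of its colour: centres within 14 mm, along it within 0.25 rad either way round, level within 0.06 rad, underside 11.5 to 16.5 mm above the cradle's underside; both straight bars within 20 mm of their start (horizontal distance between dumbbell_blue and cradle_blue below 0.014 m and z of dumbbell_blue in the frame of cradle_blue between 0.0115 and 0.0165 m and angle between the x axis of dumbbell_blue and the x axis of cradle_blue, either way round below 0.25 rad and angle between each of dumbbell_blue, dumbbell_red, dumbbell_yellow, dumbbell_green's own z axis and vertical below 0.06 rad and linear speed of each of dumbbell_blue, dumbbell_red, dumbbell_yellow, dumbbell_green below 0.01 m/s and contact force between each of dumbbell_blue, dumbbell_red, dumbbell_yellow, dumbbell_green and the fingers below 0.05 N and horizontal distance between dumbbell_red and cradle_red below 0.014 m and z of dumbbell_red in the frame of cradle_red between 0.0115 and 0.0165 m and angle between the x axis of dumbbell_red and the x axis of cradle_red, either way round below 0.25 rad and horizontal distance between dumbbell_yellow and cradle_yellow below 0.014 m and z of dumbbell_yellow in the frame of cradle_yellow between 0.0115 and 0.0165 m and angle between the x axis of dumbbell_yellow and the x axis of cradle_yellow, either way round below 0.25 rad and horizontal distance between dumbbell_green and cradle_green below 0.014 m and z of dumbbell_green in the frame of cradle_green between 0.0115 and 0.0165 m and angle between the x axis of dumbbell_green and the x axis of cradle_green, either way round below 0.25 rad and distance of each of straight_blue, straight_red from where it was at the start of the episode below 0.02 m); the robot touches nothing.
It fails at once if a plain straight bar is moved by more than 20 mm (distance of any of straight_blue, straight_red from where it was at the start of the episode above 0.02 m).
It fails at once if a dumbbell bar is dropped: out of the fingers with its underside more than 35 mm above the bench ((height (world z) of dumbbell_blue above 0.035 m and contact force between dumbbell_blue and the fingers below 0.02 N) or (height (world z) of dumbbell_red above 0.035 m and contact force between dumbbell_red and the fingers below 0.02 N) or (height (world z) of dumbbell_yellow above 0.035 m and contact force between dumbbell_yellow and the fingers below 0.02 N) or (height (world z) of dumbbell_green above 0.035 m and contact force between dumbbell_green and the fingers below 0.02 N)).
It also fails if it takes over 96 s, if anything falls off the work surface, if the arm or the gripper's body presses on something with over 40 N, if the wrist force passes 120 N, or if a joint passes its speed limit or range.

## Working session

There is one attempt and no reset: what is moved stays moved. The work goes in short steps, Python scripts to look and compute and a tool call to move; the robot and the scene stay as the last step left them, time stands still between calls to the robot, and variables do not carry over. Pictures are saved under pics/ and viewed, and the job is handed in when it is done.

Besides the shell and the picture viewer there is one more tool, called after ">>>" as name([rows], argument=value, ...), one row to a line, values as JSON. jog_arm: Moves the arm, as the interface text tells. Shifts and turns lie within -1 to 1; 1 stands for 0.5 m of shift or 45 degrees of turn. Its arguments: {"type":"object","properties":{"deltas":{"type":"array"},"squeeze":{"type":"number"}},"required":["deltas"]}

```bash
mkdir -p pics; ls
python3 - <<'E'
from cell import env
import cv2,numpy as np
print(env.observe())
for n in ("top","scene"):
    p,d=env.capture(n); m=env.camera_model(n)
    np.savez(f"pics/{n}0.npz",p=p,d=d,K=m["mtx"],T=m["cam_to_world"])
    print(n,m,p.shape)
    cv2.imwrite(f"pics/{n}0.png",cv2.resize(p[:,:,::-1],(800,600),interpolation=cv2.INTER_CUBIC))
E
```

```text
pics
{'time': 0.0, 'qpos': array([ 1.05739782e+00,  1.24490085e-01,  1.65168692e+00,  1.12375922e-05,
        1.36749143e+00, -8.26173606e-02]), 'joint_velocities': array([ 0.00026557, -0.00012755,  0.00069979, -0.00141838, -0.00060237,
       -0.00112171]), 'joint_torque': array([ 2.66230281e-04, -4.17610538e+01, -3.59928489e+01,  7.74647109e-02,
        4.93026094e-02, -1.89349921e-04]), 'tool_pos': array([271.14154751, 590.03346926, 213.38913671]), 'tool_rot': array([-0.67132009, -3.0683919 ,  0.00311122]), 'wrist_force': array([ 0.08934474, -0.0494628 ,  0.35658537]), 'moment': array([-0.01937279,  0.05776217, -0.00896042]), 'opening': 0.9986841091400082}
top {'mtx': array([[392.97784022,   0.        , 255.3583429 ],
       [  0.        , 392.97784022, 186.27003701],
       [  0.        ,   0.        ,   1.        ]]), 'cam_to_world': array([[-2.36454183e-02,  9.98750543e-01, -4.40255180e-02,
         4.68589939e+02],
       [-9.99626854e-01, -2.42227197e-02, -1.26258443e-02,
        -8.25815543e+01],
       [-1.36764866e-02,  4.37105467e-02,  9.98950620e-01,
         9.60806349e+02],
       [ 0.00000000e+00,  0.00000000e+00,  0.00000000e+00,
         1.00000000e+00]])} (384, 512, 3)
scene {'mtx': array([[484.52305687,   0.        , 260.43366301],
       [  0.        , 484.52305687, 184.11634995],
       [  0.        ,   0.        ,   1.        ]]), 'cam_to_world': array([[-6.14506528e-01, -6.08508587e-01,  5.02094638e-01,
         1.17114056e+03],
       [ 7.88794136e-01, -4.62925896e-01,  4.04355569e-01,
         4.57288652e+02],
       [-1.36212257e-02,  6.44528443e-01,  7.64458991e-01,
         1.02093978e+03],
       [ 0.00000000e+00,  0.00000000e+00,  0.00000000e+00,
         1.00000000e+00]])} (384, 512, 3)
```

View pics/top0.png

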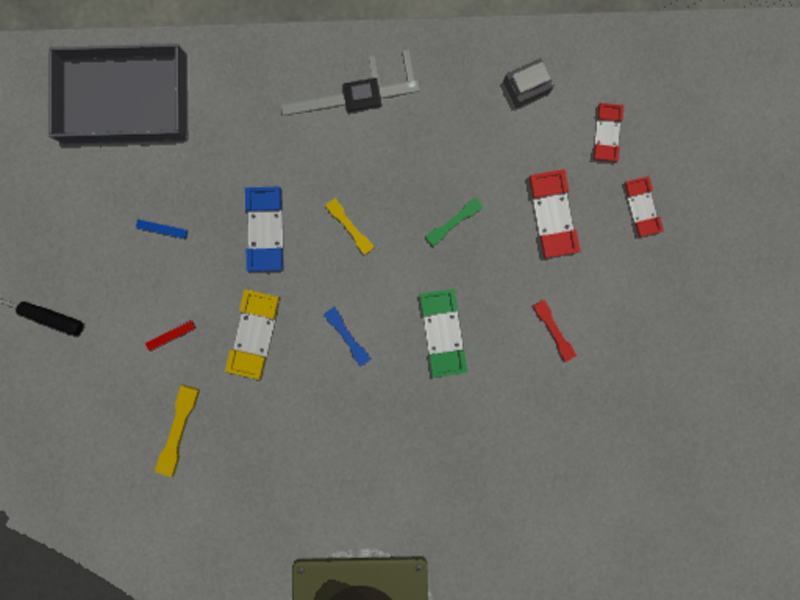

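View pics/scene0.png

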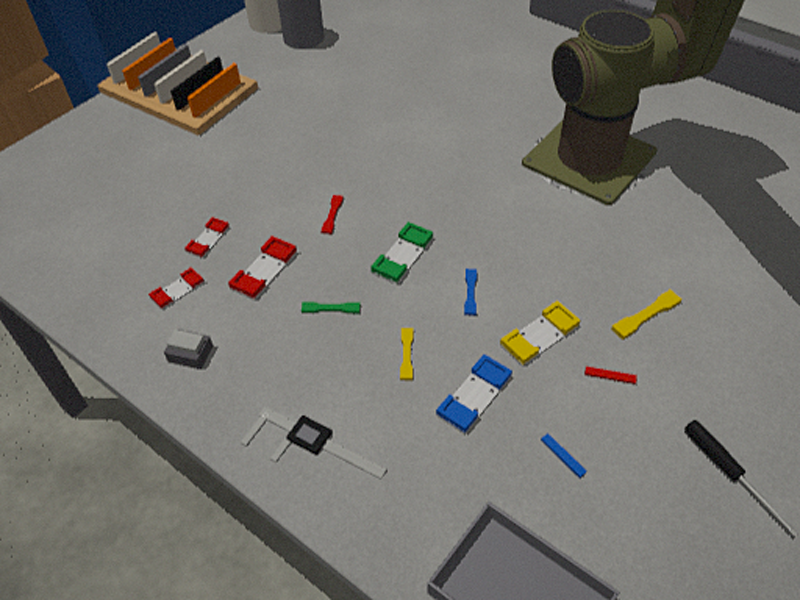

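```bash
cat > h.py <<'E'
import cv2,numpy as np
R={"red":[(0,8),(172,180)],"yellow":[(20,33)],"green":[(50,80)],"blue":[(105,125)]}
def mask(p,c):
    h=cv2.cvtColor(p,cv2.COLOR_RGB2HSV)
    m=np.zeros(p.shape[:2],np.uint8)
    for a,b in R[c]: m|=cv2.inRange(h,(a,130,50),(b,255,255))
    return m
def cast(uv,K,T,z):
    uv=np.atleast_2d(np.asarray(uv,float))
    d=np.c_[(uv[:,0]-K[0,2])/K[0,0],-(uv[:,1]-K[1,2])/K[1,1],-np.ones(len(uv))]@T[:3,:3].T
    o=T[:3,3]
    return o+d*((z-o[2])/d[:,2])[:,None]
def blobs(p,d,K,T,c,z):
    n,l,s,ce=cv2.connectedComponentsWithStats(mask(p,c))
    out=[]
    for i in range(1,n):
        if s[i,4]<40: continue
        v,u=np.nonzero(l==i)
        P=cast(np.c_[u,v],K,T,z)[:,:2]
        (cx,cy),(w,hh),a=cv2.minAreaRect(P.astype(np.float32))
        w0=np.linalg.svd(P-P.mean(0),full_matrices=False)[2][0]
        dd=d[v,u]; ok=dd>0
        X=np.c_[(u-K[0,2])/K[0,0]*dd,-(v-K[1,2])/K[1,1]*dd,-dd][ok]@T[:3,:3].T+T[:3,3]
        out.append((c,ce[i].round(1),P.mean(0).round(1),np.array([cx,cy]).round(1),np.sort([w,hh]).round(1),round(float(np.arctan2(w0[1],w0[0])),3),float(np.median(X[:,2]).round(1))))
    return out
E
python3 - <<'E'
from h import *
for n in("top","scene"):
    a=np.load(f"pics/{n}0.npz")
    for c in R:
        for b in blobs(a["p"],a["d"],a["K"],a["T"],c,8): print(n,*b)
p=np.load("pics/top0.npz")["p"]
cv2.imwrite("pics/crop0.png",cv2.resize(p[60:310,90:430,::-1],None,fx=2.35,fy=2.35,interpolation=cv2.INTER_CUBIC))
E
```

```text
top red [390.4  71.2] [ 784.4 -407.6] [ 784.8 -407.8] [24.9 36.5] -1.692 10.3
top red [387.6  97.4] [ 719.7 -398.4] [ 719.5 -398.4] [23.3 38.5] -1.701 10.2
top red [350.9 117. ] [ 674.  -307.5] [ 673.9 -307.5] [36.3 56.4] 1.712 15.1
top red [408.2 118.8] [ 665.7 -446. ] [ 665.7 -446.1] [23.1 39. ] 1.818 10.1
top red [415.3 144.8] [ 601.8 -460.7] [ 601.5 -460.5] [22.4 39.1] 1.79 10.4
top red [358.1 155.8] [ 578.5 -321.6] [ 578.4 -321.7] [34.5 56.1] 1.734 15.0
top red [354.7 211.4] [ 444.  -308.5] [ 444.3 -308.4] [20.1 99.8] -2.651 7.3
top red [108.4 214.4] [450.8 288.5] [450.5 288.2] [14.2 79.3] 2.004 7.2
top yellow [223.3 144.5] [614.5   5.2] [614.6   5.1] [20.6 99.8] -2.493 6.8
top yellow [165.7 194.2] [496.5 147.9] [496.4 148. ] [34.8 56.4] -1.803 15.0
top yellow [156.7 232.8] [403.5 171.2] [403.6 171.2] [36.7 56.2] -1.809 14.8
top yellow [112.8 275.4] [303.6 278.8] [303.9 278.8] [ 30.4 140.4] 2.837 10.0
top green [290.2 141.3] [ 618.1 -157.9] [ 618.  -157.9] [17.6 98.3] 2.212 7.1
top green [280.1 192.9] [ 493.1 -130.1] [ 492.9 -130.7] [32.7 52.6] 1.738 15.1
top green [286.2 232.2]
[... 1219 characters left out ...]
ow [331.7 221.5] [493.9 143.7] [492.6 143.4] [42.9 59.4] 1.294 14.8
scene green [265.7 149.8] [ 393.5 -146.5] [ 393.3 -146.4] [43.1 58.1] 1.623 14.9
scene green [248.3 171.4] [ 489.6 -134.2] [ 488.2 -134.6] [42.1 58.2] 1.626 15.2
scene green [211.1 196.5] [ 620.2 -157.3] [ 619.9 -156.8] [ 17.2 100. ] 2.22 6.5
scene blue [73.1 20.6] [  288.8 -1163.2] [  339.6 -1106.2] [447.2 571.2] 2.655 -270.2
scene blue [300.8 186.5] [445.6  13.8] [445.1  12.6] [ 18.7 103. ] 0.594 6.4
scene blue [314.3 237.3] [561.4 135.3] [561.2 135.2] [40.5 57.4] 1.556 14.8
scene blue [292.  264.4] [658.4 136.3] [657.5 135.5] [42.1 57.3] 1.559 14.8
scene blue [360.4 291.3] [620.7 302. ] [620.  301.5] [16.1 79.6] 1.326 6.7
```

View pics/crop0.png

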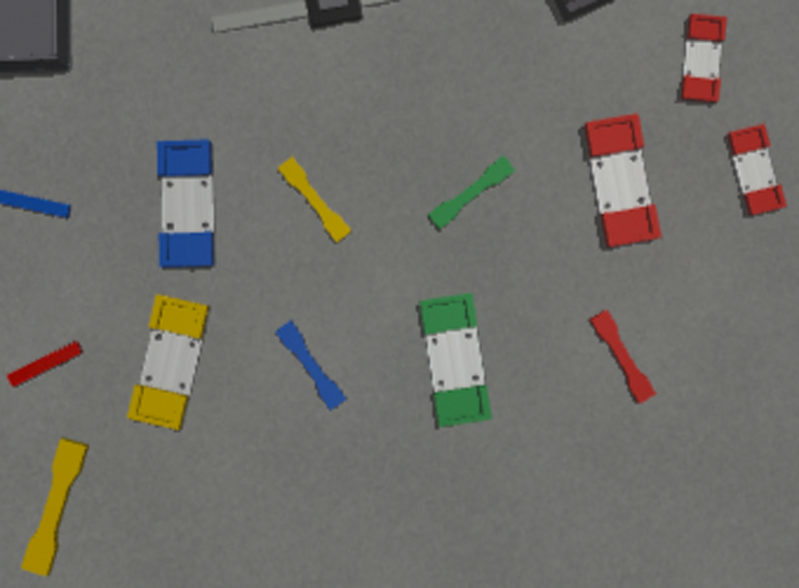

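```bash
cat >> h.py <<'E'
def plan(x,y,z,yaw):
    from cell import env
    from scipy.spatial.transform import Rotation as Ro
    s=env.observe(); Rm=Ro.from_rotvec(s["tool_rot"]); q=s["qpos"]
    p=np.array(s["tool_pos"])
    tx=Rm.as_matrix()[:,0]; cur=np.arctan2(tx[1],tx[0])
    q1=np.arctan2(y,x); best=min((yaw+k*np.pi for k in range(-4,5)),key=lambda w:abs(q1+np.pi/2-w))
    tgt=Ro.from_matrix(np.array([[np.cos(best),np.sin(best),0],[np.sin(best),-np.cos(best),0],[0,0,-1.]]))
    rv=(Rm.inv()*tgt).as_rotvec()
    sh=Rm.inv().apply(np.array([x,y,z])-p)
    print("t",round(s["time"],2),"pos",p.round(1),"yaw",cur.round(3),"tgt",round(best,3),"q6",q[5].round(2),"->",round(q1+np.pi/2-best,2),"open",round(s["opening"],3),"F",s["wrist_force"].round(1))
    print("shift",(sh/500).round(4),"turn",(rv/(np.pi/4)).round(4))
E
python3 - <<'E'
from h import *
px={"blue":((167.8,126.9),(168.6,165.8),(314.3,237.3),(292,264.4)),"red":((350.9,117),(358.1,155.8),(178,158.9),(157.5,181.4)),"yellow":((165.7,194.2),(156.7,232.8),(358.7,202.8),(331.7,221.5)),"green":((280.1,192.9),(286.2,232.2),(265.7,149.8),(248.3,171.4))}
t=np.load("pics/top0.npz");s=np.load("pics/scene0.npz")
for c,v in px.items():
    for n,a,uv in(("top",t,v[:2]),("scene",s,v[2:])):
        P=cast(uv,a["K"],a["T"],15); d=P[0]-P[1]
        print(c,n,P.mean(0).round(1),np.linalg.norm(d[:2]).round(1),(np.arctan2(d[1],d[0])%np.pi).round(3))
plan(444.2,12.7,100,.592)
E
```

```text
blue top [612.5 138.6  15. ] 95.0 0.007
blue scene [613.9 138.2  15. ] 96.5 0.01
red top [ 625.1 -312.8   15. ] 95.7 0.147
red scene [ 626.  -312.4   15. ] 96.0 0.15
yellow top [450.2 157.8  15. ] 95.1 2.898
yellow scene [451.9 157.8  15. ] 96.7 2.895
green top [ 445.7 -135.8   15. ] 95.2 0.127
green scene [ 446.7 -136.2   15. ] 96.2 0.128
t 0.1 pos [271.2 590.1 213.5] yaw 2.711 tgt 0.592 q6 -0.08 -> 1.01 open 1.002 F [ 0.3  0.4 -0.8]
shift [-0.7967 -0.9044  0.2286] turn [-1.6000e-03  2.4000e-03  2.6977e+00]
```

>>> jog_arm([
  [[-0.797, -0.904, 0.1], [0, 0, 1], 0],
  [[-0.797, -0.904, 0.1], [0, 0, 1], 0],
  [[-0.797, -0.904, 0.1], [0, 0, 1], 0],
  [[-0.797, -0.904, 0.1], [0, 0, 1], 0],
  [[-0.797, -0.904, 0.1], [0, 0, 1], 0],
], squeeze=25)

```text
time: 0.6
tool_pos: [343.0, 350.0, 193.3]
tool_rot: [1.756, 2.605, -0.001]
wrist_force: [0.5, 0.1, -0.5]
opening: 0.999
```

```bash
python3 -c "
from h import *
plan(444.2,12.7,100,.592)"
```

```text
t 0.6 pos [343.  350.  193.3] yaw 1.955 tgt 0.592 q6 0.3 -> 1.01 open 0.999 F [ 0.5  0.1 -0.5]
shift [-0.7011 -0.0653  0.1868] turn [-2.0000e-04  9.0000e-04  1.7358e+00]
```

>>> jog_arm([
  [[-0.701, -0.065, 0.15], [0, 0, 0.95], 0],
  [[-0.701, -0.065, 0.15], [0, 0, 0.95], 0],
  [[-0.701, -0.065, 0.15], [0, 0, 0.95], 0],
  [[-0.701, -0.065, 0.15], [0, 0, 0.95], 0],
  [[-0.701, -0.065, 0.15], [0, 0, 0.95], 0],
])

```text
time: 1.1
tool_pos: [414.7, 116.3, 141.3]
tool_rot: [2.585, 1.785, 0.001]
wrist_force: [0.2, 0.2, 0.9]
opening: 0.998
```

```bash
python3 -c "
from h import *
plan(444.2,12.7,60,.592)"
```

```text
t 1.1 pos [414.7 116.3 141.3] yaw 1.209 tgt 0.592 q6 0.51 -> 1.01 open 0.998 F [0.2 0.2 0.9]
shift [-0.1729  0.1286  0.1626] turn [ 3.000e-04 -4.000e-04  7.854e-01]
```

>>> jog_arm([
  [[-0.173, 0.129, 0.163], [0, 0, 0.785], 0.4],
  [[-0.173, 0.129, 0.163], [0, 0, 0.785], 0.4],
  [[-0.173, 0.129, 0.163], [0, 0, 0.785], 0.4],
  [[-0.173, 0.129, 0.163], [0, 0, 0.785], 0.4],
  [[-0.173, 0.129, 0.163], [0, 0, 0.785], 0.4],
])

```text
time: 1.6
tool_pos: [444.2, 13.9, 59.1]
tool_rot: [-3.002, -0.921, 0.004]
wrist_force: [-0.3, 0.2, 0.4]
opening: 0.645
```

>>> jog_arm([
  [[0, 0, 0], [0, 0, 0], 0.4],
  [[0, 0, 0], [0, 0, 0], 0.4],
])

```text
time: 1.8
tool_pos: [445.4, 15.1, 60.9]
tool_rot: [3.0, 0.93, 0.002]
wrist_force: [-0.7, 0.4, 0.1]
opening: 0.604
```

```bash
python3 -c "
from h import *
plan(444.2,12.7,4,.592)
from cell import env
p,d=env.capture('wrist');m=env.camera_model('wrist')
print(*blobs(p,d,m['mtx'],m['cam_to_world'],'blue',8))
cv2.imwrite('pics/w1.png',p[:,:,::-1])"
```

```text
t 1.8 pos [445.4  15.1  60.9] yaw 0.601 tgt 0.592 q6 0.88 -> 1.01 open 0.604 F [-0.7  0.4  0.1]
shift [-0.0048  0.0026  0.1139] turn [ 0.0008 -0.0011  0.0118]
('blue', array([258.3, 198.9]), array([448.1,  17.1]), array([445.3,  15.4]), array([19.5, 88. ]), -2.554, 7.9)
```

View pics/w1.png

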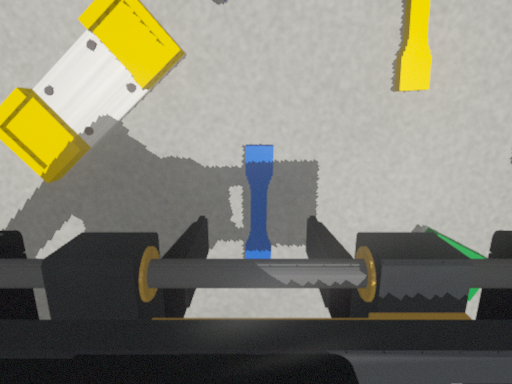

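Wrist picture: the blue dumbbell (258,199) lies centred between the finger tips (205 and 315). Descend and grip.

>>> jog_arm([
  [[-0.004, 0.002, 0.06], [0, 0, 0], 0.4],
  [[-0.004, 0.002, 0.113], [0, 0, 0], 0.4],
  [[-0.004, 0.002, 0.113], [0, 0, 0], 0.4],
])

```text
time: 2.15
tool_pos: [442.1, 13.3, 1.9]
tool_rot: [-3.0, -0.928, 0.006]
wrist_force: [-0.6, -0.1, 0.1]
opening: 0.601
```

>>> jog_arm([
  [[0, 0, 0], [0, 0, 0], 1],
  [[0, 0, 0], [0, 0, 0], 1],
  [[0, 0, 0], [0, 0, 0], 1],
  [[0, 0, 0], [0, 0, 0], 1],
  [[0, 0, 0], [0, 0, 0], 1],
], squeeze=25)

```text
time: 2.65
tool_pos: [444.4, 12.7, 4.5]
tool_rot: [3.002, 0.926, 0.001]
wrist_force: [-0.7, -0.2, -0.5]
opening: 0.236
```

>>> jog_arm([
  [[0, 0, 0], [0, 0, 0], 1],
  [[0, 0, 0], [0, 0, 0], 1],
])

```text
time: 2.85
tool_pos: [444.1, 12.7, 4.1]
tool_rot: [3.002, 0.926, 0.0]
wrist_force: [-0.8, 0.3, 1.1]
opening: 0.12
```

```bash
python3 -c "
from h import *
plan(444.2,12.7,4,.592)"
```

```text
t 2.85 pos [444.1  12.7   4.1] yaw 0.598 tgt 0.592 q6 0.88 -> 1.01 open 0.12 F [-0.8  0.3  1.1]
shift [0.0002 0.     0.0002] turn [ 0.0002 -0.0002  0.0078]
```

>>> jog_arm([
  [[0, 0, 0], [0, 0, 0], 1],
  [[0, 0, -0.03], [0, 0, 0], 1],
  [[0, 0, -0.08], [0, 0, 0], 1],
  [[0, 0, -0.12], [0, 0, 0], 1],
  [[0, 0, -0.12], [0, 0, 0], 1],
])

```text
time: 3.35
tool_pos: [446.4, 12.5, 66.7]
tool_rot: [3.0, 0.925, 0.009]
wrist_force: [0.3, 0.5, 0.2]
opening: 0.124
```

```bash
python3 -c "
from h import *
plan(613.2,138.4,64,.008)"
```

```text
t 3.35 pos [446.4  12.5  66.7] yaw 0.598 tgt 3.15 q6 0.88 -> -1.36 open 0.124 F [0.3 0.5 0.2]
shift [ 0.4175 -0.0203  0.0073] turn [ 0.0096  0.004  -3.2487]
```

```bash
sed -i 's/best=min.*/best=min((yaw+k*np.pi for k in range(-4,5) if abs(q1+np.pi\/2-yaw-k*np.pi)<2.5),key=lambda w:abs(q1+np.pi\/2-w-q[5]))/' h.py; python3 -c "
from h import *
plan(613.2,138.4,64,.008)"
```

```text
t 3.35 pos [446.4  12.5  66.7] yaw 0.598 tgt 0.008 q6 0.88 -> 1.78 open 0.124 F [0.3 0.5 0.2]
shift [ 0.4175 -0.0203  0.0073] turn [ 0.003  -0.0073  0.7513]
```

>>> jog_arm([
  [[0.05, 0, 0], [0, 0, 0.15], 1],
  [[0.13, -0.006, 0], [0, 0, 0.3], 1],
  [[0.21, -0.01, 0], [0, 0, 0.45], 1],
  [[0.29, -0.014, 0], [0, 0, 0.6], 1],
  [[0.36, -0.017, 0], [0, 0, 0.75], 1],
])

```text
time: 3.85
tool_pos: [588.5, 122.2, 61.9]
tool_rot: [3.141, 0.007, -0.003]
wrist_force: [0.0, -0.9, -0.7]
opening: 0.121
```

>>> jog_arm([
  [[0, 0, 0], [0, 0, 0], 1],
  [[0, 0, 0], [0, 0, 0], 1],
])

```text
time: 4.05
tool_pos: [587.0, 121.2, 61.9]
tool_rot: [3.141, 0.017, -0.005]
wrist_force: [-1.2, -1.0, 0.3]
opening: 0.118
```

```bash
python3 -c "
from h import *
plan(613.2,138.4,35,.008)"
```

```text
t 4.05 pos [587.  121.2  61.9] yaw 0.011 tgt 0.008 q6 1.67 -> 1.78 open 0.118 F [-1.2 -1.   0.3]
shift [ 0.053  -0.0339  0.0535] turn [0.0008 0.0042 0.004 ]
```

>>> jog_arm([
  [[0.03, -0.02, 0.01], [0, 0, 0], 1],
  [[0.053, -0.034, 0.03], [0, 0, 0], 1],
  [[0.053, -0.034, 0.053], [0, 0, 0], 1],
  [[0.053, -0.034, 0.053], [0, 0, 0], 1],
  [[0.053, -0.034, 0.053], [0, 0, 0], 1],
])

```text
time: 4.55
tool_pos: [612.6, 137.5, 36.3]
tool_rot: [3.141, 0.014, -0.004]
wrist_force: [-0.7, -0.4, -0.7]
opening: 0.123
```

```bash
python3 -c "
from h import *
plan(613.2,138.4,18.5,.008)
from cell import env
p,d=env.capture('wrist');m=env.camera_model('wrist')
print(*blobs(p,d,m['mtx'],m['cam_to_world'],'blue',16),sep='\n')
cv2.imwrite('pics/w2.png',p[:,:,::-1])"
```

```text
t 4.55 pos [612.6 137.5  36.3] yaw 0.009 tgt 0.008 q6 1.7 -> 1.78 open 0.123 F [-0.7 -0.4 -0.7]
shift [ 0.0012 -0.0018  0.0357] turn [0.0006 0.0032 0.001 ]
('blue', array([256.8, 165.7]), array([647. , 137.6]), array([630.5, 137.5]), array([54.9, 90.8]), -3.132, 21.2)
('blue', array([ 37.7, 210.5]), array([617.3, 278.3]), array([617.1, 278. ]), array([15.5, 49.1]), -1.81, 8.6)
('blue', array([257. , 302.4]), array([551.2, 136.7]), array([551.8, 136.4]), array([19.8, 24.6]), -2.931, 40.9)
```

View pics/w2.png

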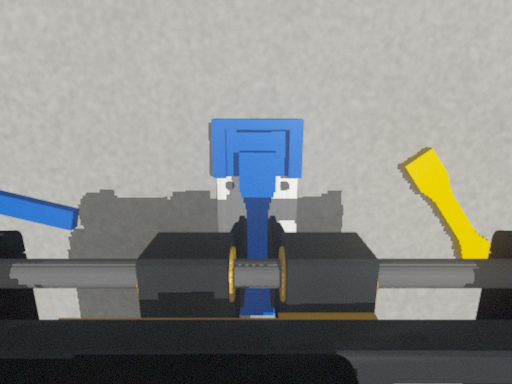

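The bar (257,220) sits centred over the seat (257,150). Lower and release.

>>> jog_arm([
  [[0.001, -0.001, 0.018], [0, 0, 0], 1],
  [[0.001, -0.001, 0.035], [0, 0, 0], 1],
  [[0.001, -0.001, 0.035], [0, 0, 0], 1],
  [[0.001, -0.001, 0.035], [0, 0, 0], 1],
])

```text
time: 5.0
tool_pos: [614.4, 138.7, 19.4]
tool_rot: [3.141, 0.014, -0.002]
wrist_force: [0.1, -0.7, -0.9]
opening: 0.119
```

```bash
python3 -c "
from h import *
plan(613.2,138.4,18,.008)"
```

```text
t 5.0 pos [614.4 138.7  19.4] yaw 0.009 tgt 0.008 q6 1.7 -> 1.78 open 0.119 F [ 0.1 -0.7 -0.9]
shift [-0.0024  0.0006  0.0028] turn [0.0002 0.0013 0.0014]
```

Lower 1 mm more, open, then rise.

>>> jog_arm([
  [[0, 0, 0.002], [0, 0, 0], 1],
  [[0, 0, 0.002], [0, 0, 0], 0.6],
  [[0, 0, 0.002], [0, 0, 0], 0.6],
  [[0, 0, 0.002], [0, 0, 0], 0.6],
  [[0, 0, 0.002], [0, 0, 0], 0.6],
])

```text
time: 5.5
tool_pos: [614.9, 138.8, 19.1]
tool_rot: [-3.141, -0.014, -0.0]
wrist_force: [-0.8, 0.1, 0.9]
opening: 0.381
```

>>> jog_arm([
  [[0, 0, -0.05], [0, 0, 0], 0.6],
  [[0, 0, -0.12], [0, 0, 0], 0.6],
  [[0, 0, -0.18], [0, 0, 0], 0.6],
])

```text
time: 5.8
tool_pos: [614.8, 138.8, 110.1]
tool_rot: [-3.142, -0.014, 0.0]
wrist_force: [0.2, -0.2, -0.2]
opening: 0.403
```

```bash
python3 -c "
from h import *
plan(615.3,5.5,60,.64)
from cell import env
p,d=env.capture('scene')
cv2.imwrite('pics/s1.png',cv2.resize(p[100:300,150:420,::-1],None,fx=2.9,fy=2.9))"
```

```text
t 5.8 pos [614.8 138.8 110.1] yaw 0.009 tgt 0.64 q6 1.7 -> 0.94 open 0.403 F [ 0.2 -0.2 -0.2]
shift [-0.0014  0.2666  0.1001] turn [-1.000e-04  0.000e+00 -8.033e-01]
```

View pics/s1.png

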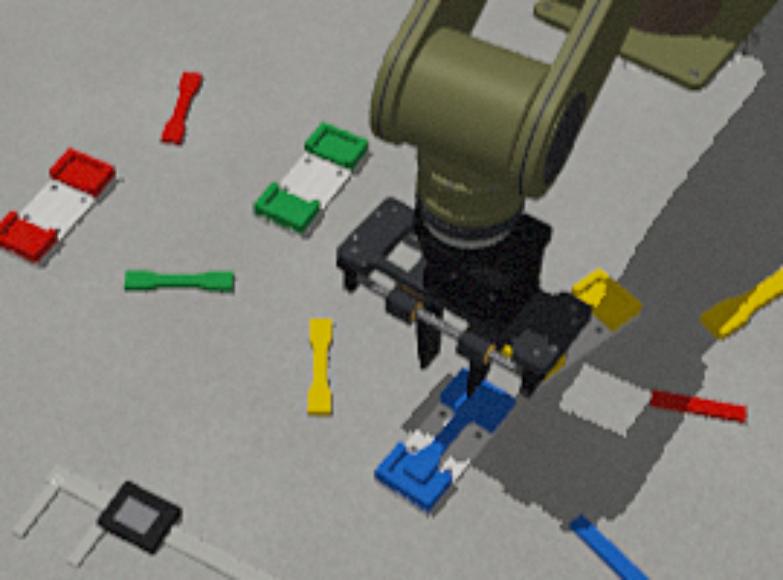

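The blue bar lies in its cradle (445,440 in the crop). Next is the yellow bar (319,366 in the crop).

>>> jog_arm([
  [[-0.001, 0.1, 0.02], [0, 0, -0.2], 0.5],
  [[-0.001, 0.2, 0.06], [0, 0, -0.4], 0.5],
  [[-0.001, 0.267, 0.1], [0, 0, -0.6], 0.5],
  [[-0.001, 0.267, 0.1], [0, 0, -0.8], 0.5],
  [[-0.001, 0.267, 0.1], [0, 0, -0.803], 0.5],
])

```text
time: 6.35
tool_pos: [614.6, 3.8, 57.5]
tool_rot: [-2.981, -0.989, 0.003]
wrist_force: [0.2, 0.6, 0.5]
opening: 0.5
```

>>> jog_arm([
  [[0, 0, 0], [0, 0, 0], 0.5],
  [[0, 0, 0], [0, 0, 0], 0.5],
])

```text
time: 6.55
tool_pos: [615.6, 5.4, 59.0]
tool_rot: [2.983, 0.987, 0.0]
wrist_force: [0.0, 0.1, -0.8]
opening: 0.501
```

```bash
python3 -c "
from h import *
plan(615.3,5.5,4,.64)
from cell import env
p,d=env.capture('wrist');m=env.camera_model('wrist')
print(*blobs(p,d,m['mtx'],m['cam_to_world'],'yellow',8),sep='\n')
cv2.imwrite('pics/w3.png',p[:,:,::-1])"
```

```text
t 6.55 pos [615.6   5.4  59. ] yaw 0.639 tgt 0.64 q6 0.85 -> 0.94 open 0.501 F [ 0.   0.1 -0.8]
shift [-0.0004 -0.0006  0.1099] turn [ 0.0002 -0.0003 -0.0015]
('yellow', array([257.1, 197.2]), array([619.2,   9.4]), array([616.6,   7.6]), array([19.4, 89.9]), -2.493, 7.9)
('yellow', array([ 22.7, 222.3]), array([499.1, 139.5]), array([496.4, 144.7]), array([32.5, 54. ]), -2.038, 15.3)
('yellow', array([164.2, 274.7]), array([525.3,  30.8]), array([526.4,  29.9]), array([12.6, 48. ]), -2.634, 155.1)
('yellow', array([350.8, 286.7]), array([604.9, -93.9]), array([608.6, -90. ]), array([11. , 36.1]), -2.564, 156.8)
('yellow', array([395., 316.]), array([ 606.1, -140.4]), array([ 601.4, -134. ]), array([  5.6, 106.3]), -0.925, 162.3)
```

View pics/w3.png

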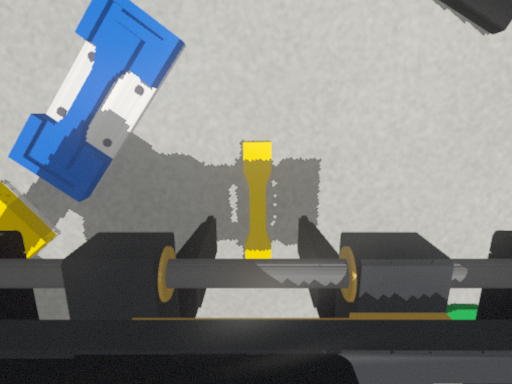

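Yellow bar (257,197) is centred between the fingers, and the blue bar sits in its cradle (95,100). Descend and grip.

>>> jog_arm([
  [[0, 0, 0.06], [0, 0, 0], 0.5],
  [[0, 0, 0.11], [0, 0, 0], 0.5],
  [[0, 0, 0.11], [0, 0, 0], 0.5],
  [[0, 0, 0.11], [0, 0, 0], 0.7],
  [[0, 0, 0.11], [0, 0, 0], 1],
])

```text
time: 7.1
tool_pos: [616.0, 5.5, 4.6]
tool_rot: [2.982, 0.988, 0.001]
wrist_force: [-0.5, 0.4, 0.3]
opening: 0.383
```

>>> jog_arm([
  [[0, 0, 0], [0, 0, 0], 1],
  [[0, 0, 0], [0, 0, 0], 1],
  [[0, 0, 0], [0, 0, 0], 1],
  [[0, 0, 0], [0, 0, 0], 1],
  [[0, 0, 0], [0, 0, 0], 1],
])

```text
time: 7.6
tool_pos: [615.7, 5.3, 4.3]
tool_rot: [2.982, 0.988, 0.001]
wrist_force: [-0.5, 0.9, 1.7]
opening: 0.125
```

>>> jog_arm([
  [[0, 0, 0], [0, 0, 0], 1],
  [[0, 0, -0.03], [0, 0, 0], 1],
  [[0, 0, -0.08], [0, 0, 0], 1],
  [[0, 0, -0.12], [0, 0, 0], 1],
  [[0, 0, -0.12], [0, 0, 0], 1],
])

```text
time: 8.1
tool_pos: [618.4, 5.1, 68.4]
tool_rot: [2.979, 0.987, 0.011]
wrist_force: [0.0, -0.2, 0.6]
opening: 0.122
```

```bash
python3 -c "
from h import *
plan(451,157.8,64,2.896)"
```

```text
t 8.1 pos [618.4   5.1  68.4] yaw 0.64 tgt -0.246 q6 0.85 -> 2.15 open 0.122 F [ 0.  -0.2  0.6]
shift [-0.0864 -0.445   0.0061] turn [ 0.0028 -0.0097  1.1272]
```

>>> jog_arm([
  [[-0.01, -0.05, 0], [0, 0, 0.15], 1],
  [[-0.025, -0.13, 0], [0, 0, 0.32], 1],
  [[-0.041, -0.21, 0], [0, 0, 0.5], 1],
  [[-0.056, -0.29, 0], [0, 0, 0.67], 1],
  [[-0.07, -0.36, 0], [0, 0, 0.85], 1],
])

```text
time: 8.6
tool_pos: [477.8, 129.7, 62.9]
tool_rot: [3.141, -0.053, -0.003]
wrist_force: [-0.0, 0.4, 0.1]
opening: 0.12
```

>>> jog_arm([
  [[0, 0, 0], [0, 0, 0.13], 1],
  [[0, 0, 0], [0, 0, 0.27], 1],
  [[0, 0, 0], [0, 0, 0.27], 1],
  [[0, 0, 0], [0, 0, 0.27], 1],
])

```text
time: 9.0
tool_pos: [479.7, 128.7, 63.4]
tool_rot: [3.119, -0.373, -0.001]
wrist_force: [0.4, 0.3, 0.0]
opening: 0.121
```

```bash
python3 -c "
from h import *
plan(451,157.8,36,2.896)"
```

```text
t 9.0 pos [479.7 128.7  63.4] yaw -0.238 tgt -0.246 q6 1.96 -> 2.15 open 0.121 F [0.4 0.3 0. ]
shift [-0.0694 -0.043   0.0549] turn [0.0004 0.0009 0.01  ]
```

>>> jog_arm([
  [[-0.04, -0.025, 0.01], [0, 0, 0.01], 1],
  [[-0.069, -0.043, 0.03], [0, 0, 0.01], 1],
  [[-0.069, -0.043, 0.054], [0, 0, 0.01], 1],
  [[-0.069, -0.043, 0.054], [0, 0, 0.01], 1],
  [[-0.069, -0.043, 0.054], [0, 0, 0.01], 1],
])

```text
time: 9.5
tool_pos: [451.9, 157.4, 36.6]
tool_rot: [3.117, -0.388, -0.001]
wrist_force: [0.9, -0.2, 0.2]
opening: 0.122
```

```bash
python3 -c "
from h import *
plan(451,157.8,18.3,2.896)
from cell import env
p,d=env.capture('wrist')
cv2.imwrite('pics/w4.png',p[:,:,::-1])"
```

```text
t 9.5 pos [451.9 157.4  36.6] yaw -0.248 tgt -0.246 q6 2.04 -> 2.15 open 0.122 F [ 0.9 -0.2  0.2]
shift [-0.0019 -0.0004  0.0365] turn [ 0.0006  0.0006 -0.0027]
```

View pics/w4.png

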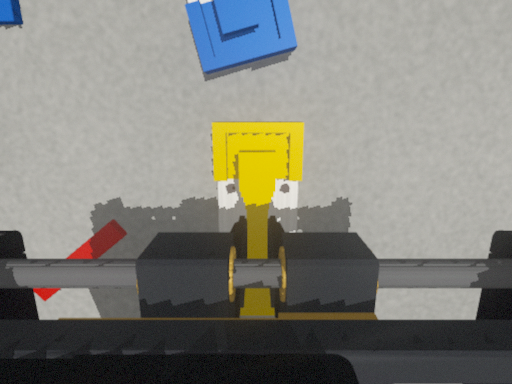

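Yellow bar (257,200) is centred over its seat (257,152). Lower, release and rise.

>>> jog_arm([
  [[-0.001, 0, 0.018], [0, 0, 0], 1],
  [[-0.001, 0, 0.037], [0, 0, 0], 1],
  [[-0.001, 0, 0.037], [0, 0, 0], 1],
  [[-0.001, 0, 0.037], [0, 0, 0], 1],
])

```text
time: 9.95
tool_pos: [450.6, 157.8, 17.8]
tool_rot: [3.117, -0.388, -0.002]
wrist_force: [0.6, 0.3, 0.4]
opening: 0.116
```

>>> jog_arm([
  [[0, 0, 0], [0, 0, 0], 0.6],
  [[0, 0, 0], [0, 0, 0], 0.6],
  [[0, 0, 0], [0, 0, 0], 0.6],
  [[0, 0, 0], [0, 0, 0], 0.6],
])

```text
time: 10.35
tool_pos: [451.1, 158.1, 18.5]
tool_rot: [-3.117, 0.388, -0.0]
wrist_force: [-0.5, 0.3, -0.4]
opening: 0.382
```

>>> jog_arm([
  [[0, 0, -0.05], [0, 0, 0], 0.6],
  [[0, 0, -0.12], [0, 0, 0], 0.6],
  [[0, 0, -0.18], [0, 0, 0], 0.6],
])

```text
time: 10.65
tool_pos: [451.0, 158.0, 109.6]
tool_rot: [-3.118, 0.388, -0.0]
wrist_force: [-0.2, 0.8, 0.0]
opening: 0.404
```

```bash
python3 -c "
from h import *
plan(619,-157.5,60,2.216)
from cell import env
p,d=env.capture('wrist')
cv2.imwrite('pics/w5.png',p[:,:,::-1])"
```

```text
t 10.65 pos [451.  158.  109.6] yaw -0.248 tgt -0.926 q6 2.04 -> 2.25 open 0.404 F [-0.2  0.8  0. ]
shift [0.4805 0.5294 0.0992] turn [-0.     -0.      0.8632]
```

View pics/w5.png

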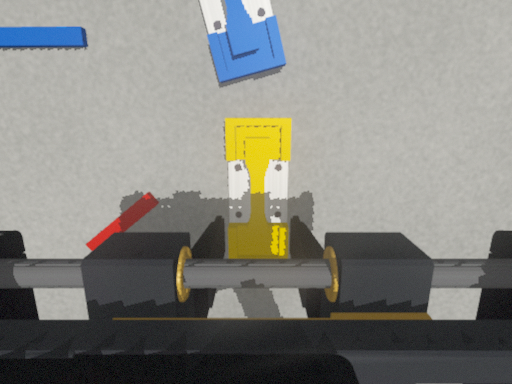

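Yellow bar rests in its cradle (258,190). On to green.

>>> jog_arm([
  [[0.48, 0.529, 0.02], [0, 0, 0.86], 0.5],
  [[0.48, 0.529, 0.02], [0, 0, 0.86], 0.5],
  [[0.48, 0.529, 0.02], [0, 0, 0.86], 0.5],
  [[0.48, 0.529, 0.02], [0, 0, 0.86], 0.5],
  [[0.48, 0.529, 0.02], [0, 0, 0.86], 0.5],
])

```text
time: 11.2
tool_pos: [569.2, -64.5, 101.3]
tool_rot: [-2.809, 1.405, -0.001]
wrist_force: [1.1, -0.2, 0.4]
opening: 0.502
```

```bash
python3 -c "
from h import *
plan(619,-157.5,60,2.216)"
```

```text
t 11.2 pos [569.2 -64.5 101.3] yaw -0.928 tgt -0.926 q6 2.29 -> 2.25 open 0.502 F [ 1.1 -0.2  0.4]
shift [0.2086 0.0319 0.0827] turn [-0.0005 -0.0003 -0.0026]
```

>>> jog_arm([
  [[0.209, 0.032, 0.04], [0, 0, 0], 0.5],
  [[0.209, 0.032, 0.083], [0, 0, 0], 0.5],
  [[0.209, 0.032, 0.083], [0, 0, 0], 0.5],
  [[0.209, 0.032, 0.083], [0, 0, 0], 0.5],
  [[0.209, 0.032, 0.083], [0, 0, 0], 0.5],
])

```text
time: 11.7
tool_pos: [618.3, -154.7, 59.7]
tool_rot: [-2.813, 1.399, 0.002]
wrist_force: [-0.4, 0.8, 0.2]
opening: 0.495
```

```bash
python3 -c "
from h import *
plan(619,-157.5,4,2.216)
from cell import env
p,d=env.capture('wrist');m=env.camera_model('wrist')
print(*blobs(p,d,m['mtx'],m['cam_to_world'],'green',8),sep='\n')
cv2.imwrite('pics/w6.png',p[:,:,::-1])"
```

```text
t 11.7 pos [ 618.3 -154.7   59.7] yaw -0.923 tgt -0.926 q6 2.16 -> 2.25 open 0.495 F [-0.4  0.8  0.2]
shift [0.0054 0.0023 0.1114] turn [0.0004 0.0015 0.0033]
('green', array([261.3, 173.3]), array([ 629., -177.]), array([ 627. , -174.7]), array([18.4, 60.3]), 2.204, 8.6)
('green', array([260.6, 244.9]), array([ 595.5, -132.2]), array([ 597.4, -134.6]), array([17.9, 26.5]), 2.078, 8.6)
```

View pics/w6.png

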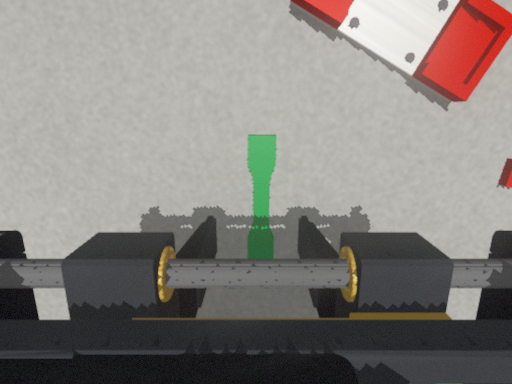

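Green bar (261,195) lies between the fingers. Correct by about 3 mm along and 1 mm across, then descend.

>>> jog_arm([
  [[0.005, 0.002, 0.06], [0, 0, 0], 0.5],
  [[0.005, 0.002, 0.111], [0, 0, 0], 0.5],
  [[0.005, 0.002, 0.111], [0, 0, 0], 0.5],
  [[0.005, 0.002, 0.111], [0, 0, 0], 0.7],
  [[0.005, 0.002, 0.111], [0, 0, 0], 1],
])

```text
time: 12.25
tool_pos: [620.9, -157.9, 6.8]
tool_rot: [-2.813, 1.398, -0.006]
wrist_force: [-0.0, -0.3, 0.5]
opening: 0.385
```

>>> jog_arm([
  [[0, 0, 0], [0, 0, 0], 1],
  [[0, 0, 0], [0, 0, 0], 1],
  [[0, 0, 0], [0, 0, 0], 1],
  [[0, 0, 0], [0, 0, 0], 1],
  [[0, 0, 0], [0, 0, 0], 1],
])

```text
time: 12.75
tool_pos: [619.9, -158.3, 5.1]
tool_rot: [-2.813, 1.399, -0.001]
wrist_force: [-0.7, -0.2, 3.8]
opening: 0.118
```

>>> jog_arm([
  [[0, 0, 0], [0, 0, 0], 1],
  [[0, 0, -0.03], [0, 0, 0], 1],
  [[0, 0, -0.08], [0, 0, 0], 1],
  [[0, 0, -0.12], [0, 0, 0], 1],
  [[0, 0, -0.12], [0, 0, 0], 1],
])

```text
time: 13.25
tool_pos: [622.1, -159.0, 68.6]
tool_rot: [-2.812, 1.399, -0.011]
wrist_force: [0.1, -0.2, -0.1]
opening: 0.12
```

```bash
python3 -c "
from h import *
plan(446.2,-136,64,.127)"
```

```text
t 13.25 pos [ 622.1 -159.    68.6] yaw -0.923 tgt 0.127 q6 2.16 -> 1.15 open 0.12 F [ 0.1 -0.2 -0.1]
shift [-0.2489  0.2528  0.0067] turn [-6.0000e-04 -9.4000e-03 -1.3371e+00]
```

>>> jog_arm([
  [[-0.03, 0.03, 0], [0, 0, -0.15], 1],
  [[-0.08, 0.081, 0], [0, 0, -0.32], 1],
  [[-0.13, 0.132, 0], [0, 0, -0.5], 1],
  [[-0.18, 0.183, 0], [0, 0, -0.67], 1],
  [[-0.22, 0.223, 0], [0, 0, -0.85], 1],
])

```text
time: 13.75
tool_pos: [461.5, -136.9, 62.8]
tool_rot: [-3.116, 0.391, 0.004]
wrist_force: [-0.1, 1.3, -1.2]
opening: 0.116
```

>>> jog_arm([
  [[0, 0, 0], [0, 0, -0.17], 1],
  [[0, 0, 0], [0, 0, -0.33], 1],
  [[0, 0, 0], [0, 0, -0.48], 1],
  [[0, 0, 0], [0, 0, -0.48], 1],
  [[0, 0, 0], [0, 0, -0.48], 1],
])

```text
time: 14.25
tool_pos: [463.7, -137.5, 63.7]
tool_rot: [-3.136, -0.187, 0.002]
wrist_force: [-0.1, -0.2, 0.3]
opening: 0.121
```

```bash
python3 -c "
from h import *
plan(446.2,-136,37,.127)"
```

```text
t 14.25 pos [ 463.7 -137.5   63.7] yaw 0.119 tgt 0.127 q6 1.05 -> 1.15 open 0.121 F [-0.1 -0.2  0.3]
shift [-0.0344 -0.0071  0.0534] turn [-0.0007  0.0012 -0.0104]
```

>>> jog_arm([
  [[-0.02, -0.005, 0.01], [0, 0, -0.01], 1],
  [[-0.034, -0.007, 0.03], [0, 0, -0.01], 1],
  [[-0.034, -0.007, 0.053], [0, 0, -0.01], 1],
  [[-0.034, -0.007, 0.053], [0, 0, -0.01], 1],
  [[-0.034, -0.007, 0.053], [0, 0, -0.01], 1],
])

```text
time: 14.75
tool_pos: [446.5, -136.1, 37.1]
tool_rot: [-3.134, -0.202, 0.002]
wrist_force: [-0.2, 0.5, -0.5]
opening: 0.122
```

```bash
python3 -c "
from h import *
plan(446.2,-136,18.7,.127)
from cell import env
p,d=env.capture('wrist')
cv2.imwrite('pics/w7.png',p[:,:,::-1])"
```

```text
t 14.75 pos [ 446.5 -136.1   37.1] yaw 0.129 tgt 0.127 q6 1.03 -> 1.15 open 0.122 F [-0.2  0.5 -0.5]
shift [-0.0004 -0.0003  0.0369] turn [-0.0009  0.0014  0.0024]
```

View pics/w7.png

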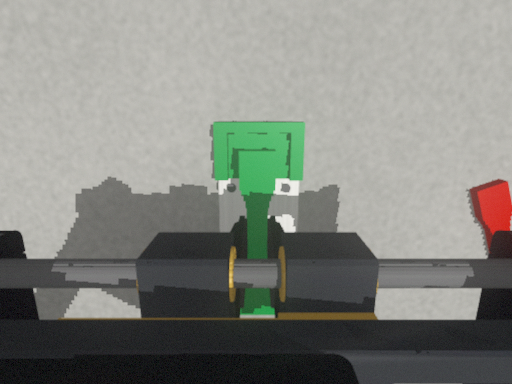

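Green bar (257,190) is centred over its seat (258,150). Lower, release and rise.

>>> jog_arm([
  [[0, 0, 0.018], [0, 0, 0], 1],
  [[0, 0, 0.037], [0, 0, 0], 1],
  [[0, 0, 0.037], [0, 0, 0], 1],
  [[0, 0, 0.037], [0, 0, 0], 1],
])

```text
time: 15.2
tool_pos: [446.5, -136.1, 18.8]
tool_rot: [-3.134, -0.203, 0.002]
wrist_force: [-0.2, -0.4, -0.3]
opening: 0.122
```

>>> jog_arm([
  [[0, 0, 0], [0, 0, 0], 0.6],
  [[0, 0, 0], [0, 0, 0], 0.6],
  [[0, 0, 0], [0, 0, 0], 0.6],
  [[0, 0, 0], [0, 0, 0], 0.6],
])

```text
time: 15.6
tool_pos: [447.0, -136.3, 19.6]
tool_rot: [3.135, 0.203, 0.001]
wrist_force: [0.5, -0.1, -0.0]
opening: 0.377
```

>>> jog_arm([
  [[0, 0, -0.05], [0, 0, 0], 0.6],
  [[0, 0, -0.12], [0, 0, 0], 0.6],
  [[0, 0, -0.18], [0, 0, 0], 0.6],
])

```text
time: 15.9
tool_pos: [446.8, -136.2, 110.7]
tool_rot: [3.135, 0.203, 0.0]
wrist_force: [0.5, -0.7, 0.3]
opening: 0.401
```

```bash
python3 -c "
from h import *
plan(445.2,-307.9,60,.493)
from cell import env
p,d=env.capture('wrist')
cv2.imwrite('pics/w8.png',p[:,:,::-1])"
```

```text
t 15.9 pos [ 446.8 -136.2  110.7] yaw 0.129 tgt 0.493 q6 1.03 -> 0.47 open 0.401 F [ 0.5 -0.7  0.3]
shift [-0.0475  0.34    0.1013] turn [ 0.     -0.     -0.4632]
```

View pics/w8.png

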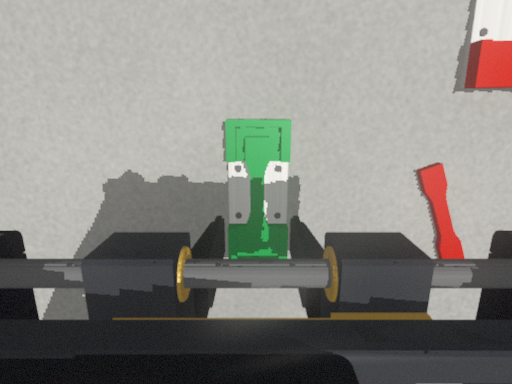

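Green bar is in its cradle (257,195). Now the red bar (440,212).

>>> jog_arm([
  [[-0.048, 0.34, 0.03], [0, 0, -0.463], 0.5],
  [[-0.048, 0.34, 0.06], [0, 0, -0.463], 0.5],
  [[-0.048, 0.34, 0.101], [0, 0, -0.463], 0.5],
  [[-0.048, 0.34, 0.101], [0, 0, -0.463], 0.5],
  [[-0.048, 0.34, 0.101], [0, 0, -0.463], 0.5],
])

```text
time: 16.45
tool_pos: [443.4, -310.6, 56.4]
tool_rot: [-3.046, -0.759, 0.004]
wrist_force: [0.1, 0.0, -0.0]
opening: 0.498
```

>>> jog_arm([
  [[0, 0, 0], [0, 0, 0], 0.5],
  [[0, 0, 0], [0, 0, 0], 0.5],
])

```text
time: 16.65
tool_pos: [445.3, -307.4, 59.3]
tool_rot: [3.046, 0.767, 0.001]
wrist_force: [-0.1, -0.6, 0.2]
opening: 0.501
```

```bash
python3 -c "
from h import *
plan(445.2,-307.9,4,.493)
from cell import env
p,d=env.capture('wrist');m=env.camera_model('wrist')
print(*blobs(p,d,m['mtx'],m['cam_to_world'],'red',8),sep='\n')
cv2.imwrite('pics/w9.png',p[:,:,::-1])"
```

```text
t 16.65 pos [ 445.3 -307.4   59.3] yaw 0.493 tgt 0.493 q6 0.37 -> 0.47 open 0.501 F [-0.1 -0.6  0.2]
shift [-0.0007  0.0008  0.1105] turn [ 0.0003 -0.0005  0.0005]
('red', array([374.4,  45. ]), array([ 577.5, -322.7]), array([ 578.2, -323.2]), array([39.4, 58.3]), -1.423, 15.3)
('red', array([259.1, 197.4]), array([ 450. , -305.7]), array([ 446.8, -307.4]), array([19.2, 88.8]), -2.649, 8.1)
```

View pics/w9.png

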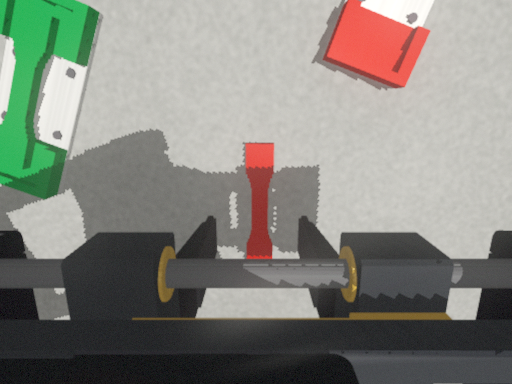

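Red bar (259,197) is centred between the fingers. Descend and grip.

>>> jog_arm([
  [[0, 0.001, 0.06], [0, 0, 0], 0.5],
  [[0, 0.001, 0.11], [0, 0, 0], 0.5],
  [[0, 0.001, 0.11], [0, 0, 0], 0.5],
  [[0, 0.001, 0.11], [0, 0, 0], 0.7],
  [[0, 0.001, 0.11], [0, 0, 0], 1],
])

```text
time: 17.2
tool_pos: [446.3, -308.6, 5.6]
tool_rot: [3.044, 0.767, 0.002]
wrist_force: [-0.7, 0.3, 0.6]
opening: 0.382
```

>>> jog_arm([
  [[0, 0, 0], [0, 0, 0], 1],
  [[0, 0, 0], [0, 0, 0], 1],
  [[0, 0, 0], [0, 0, 0], 1],
  [[0, 0, 0], [0, 0, 0], 1],
  [[0, 0, 0], [0, 0, 0], 1],
])

```text
time: 17.7
tool_pos: [445.5, -308.6, 4.5]
tool_rot: [3.046, 0.766, 0.001]
wrist_force: [-0.5, 0.6, 3.6]
opening: 0.121
```

>>> jog_arm([
  [[0, 0, 0], [0, 0, 0], 1],
  [[0, 0, -0.03], [0, 0, 0], 1],
  [[0, 0, -0.08], [0, 0, 0], 1],
  [[0, 0, -0.12], [0, 0, 0], 1],
  [[0, 0, -0.12], [0, 0, 0], 1],
])

```text
time: 18.2
tool_pos: [447.3, -310.1, 67.8]
tool_rot: [3.041, 0.765, 0.006]
wrist_force: [0.7, -1.2, 1.0]
opening: 0.119
```

```bash
python3 -c "
from h import *
plan(625.5,-312.6,64,.148)"
```

```text
t 18.2 pos [ 447.3 -310.1   67.8] yaw 0.493 tgt 0.148 q6 0.37 -> 0.96 open 0.119 F [ 0.7 -1.2  1. ]
shift [0.3116 0.173  0.0094] turn [ 0.0076 -0.0046  0.4391]
```

>>> jog_arm([
  [[0.05, 0.028, 0], [0, 0, 0.09], 1],
  [[0.12, 0.066, 0], [0, 0, 0.18], 1],
  [[0.19, 0.105, 0], [0, 0, 0.28], 1],
  [[0.25, 0.139, 0], [0, 0, 0.37], 1],
  [[0.29, 0.161, 0], [0, 0, 0.44], 1],
])

```text
time: 18.7
tool_pos: [612.6, -310.2, 62.5]
tool_rot: [-3.133, -0.228, 0.001]
wrist_force: [-0.1, 0.5, 0.4]
opening: 0.122
```

>>> jog_arm([
  [[0, 0, 0], [0, 0, 0], 1],
  [[0, 0, 0], [0, 0, 0], 1],
])

```text
time: 18.9
tool_pos: [610.2, -310.2, 62.4]
tool_rot: [-3.132, -0.233, 0.004]
wrist_force: [-0.2, -0.2, -1.0]
opening: 0.118
```

```bash
python3 -c "
from h import *
plan(625.5,-312.6,37,.148)"
```

```text
t 18.9 pos [ 610.2 -310.2   62.4] yaw 0.149 tgt 0.148 q6 0.87 -> 0.96 open 0.118 F [-0.2 -0.2 -1. ]
shift [0.0297 0.0094 0.0508] turn [-0.0019  0.0028  0.0009]
```

>>> jog_arm([
  [[0.015, 0.005, 0.01], [0, 0, 0], 1],
  [[0.03, 0.009, 0.03], [0, 0, 0], 1],
  [[0.03, 0.009, 0.051], [0, 0, 0], 1],
  [[0.03, 0.009, 0.051], [0, 0, 0], 1],
  [[0.03, 0.009, 0.051], [0, 0, 0], 1],
])

```text
time: 19.4
tool_pos: [625.8, -312.6, 37.3]
tool_rot: [-3.132, -0.231, 0.003]
wrist_force: [-0.3, -0.7, -0.4]
opening: 0.121
```

```bash
python3 -c "
from h import *
plan(625.5,-312.6,18.5,.148)
from cell import env
p,d=env.capture('wrist')
cv2.imwrite('pics/w10.png',p[:,:,::-1])"
```

```text
t 19.4 pos [ 625.8 -312.6   37.3] yaw 0.147 tgt 0.148 q6 0.88 -> 0.96 open 0.121 F [-0.3 -0.7 -0.4]
shift [-0.0004 -0.0001  0.0375] turn [-0.0016  0.002  -0.001 ]
```

View pics/w10.png

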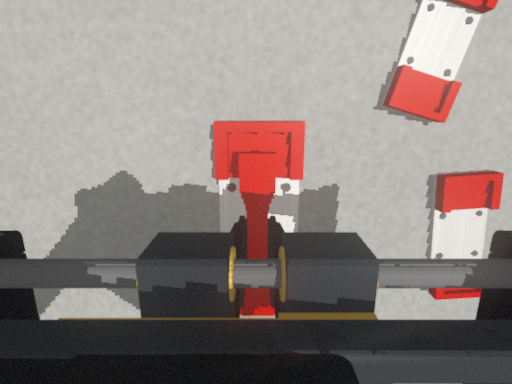

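Red bar (257,190) is centred over the large red cradle's seat (258,150); the smaller ones (440,60 and 465,235) are clear. Lower, release and rise.

>>> jog_arm([
  [[0, 0, 0.018], [0, 0, 0], 1],
  [[0, 0, 0.037], [0, 0, 0], 1],
  [[0, 0, 0.037], [0, 0, 0], 1],
  [[0, 0, 0.037], [0, 0, 0], 1],
])

```text
time: 19.85
tool_pos: [626.2, -312.7, 19.2]
tool_rot: [-3.132, -0.231, 0.002]
wrist_force: [0.1, 0.1, -0.6]
opening: 0.12
```

>>> jog_arm([
  [[0, 0, 0], [0, 0, 0], 0.6],
  [[0, 0, 0], [0, 0, 0], 0.6],
  [[0, 0, 0], [0, 0, 0], 0.6],
  [[0, 0, 0], [0, 0, 0], 0.6],
])

```text
time: 20.25
tool_pos: [626.7, -313.0, 20.2]
tool_rot: [3.133, 0.231, 0.0]
wrist_force: [-0.9, -1.4, 0.3]
opening: 0.377
```

>>> jog_arm([
  [[0, 0, -0.05], [0, 0, 0], 0.6],
  [[0, 0, -0.12], [0, 0, 0], 0.6],
  [[0, 0, -0.2], [0, 0, 0], 0.6],
  [[0, 0, -0.25], [0, 0, 0], 0.6],
])

```text
time: 20.65
tool_pos: [627.8, -313.6, 148.8]
tool_rot: [3.131, 0.231, 0.006]
wrist_force: [0.8, -0.2, -0.1]
opening: 0.398
```

>>> jog_arm([
  [[-0.6, 0.2, -0.2], [0, 0, 0], 0.6],
  [[-0.6, 0.2, -0.2], [0, 0, 0], 0.6],
  [[-0.6, 0.2, -0.2], [0, 0, 0], 0.6],
  [[-0.6, 0.2, -0.2], [0, 0, 0], 0.6],
  [[-0.6, 0.2, -0.2], [0, 0, 0], 0.6],
])

```text
time: 21.15
tool_pos: [412.3, -421.2, 221.2]
tool_rot: [3.132, 0.232, 0.001]
wrist_force: [-0.3, -1.0, -0.5]
opening: 0.398
```

```bash
python3 -c "
from h import *
from cell import env
print(env.observe()['time'],env.observe()['tool_pos'])
for n in('top','scene'):
    p,d=env.capture(n);m=env.camera_model(n)
    np.savez(f'pics/{n}1.npz',p=p,d=d,K=m['mtx'],T=m['cam_to_world'])
    q=p[60:310,90:430] if n=='top' else p[90:310,90:430]
    cv2.imwrite(f'pics/{n}1.png',cv2.resize(q[:,:,::-1],None,fx=2.35,fy=2.35,interpolation=cv2.INTER_CUBIC))
    for c in('red','blue'):
        for b in blobs(p,d,m['mtx'],m['cam_to_world'],c,8):
            if 70<b[4][1]<90: print(n,*b)
"
```

```text
21.15 [ 412.28908516 -421.15330567  221.16323797]
top red [108.4 214.3] [450.9 288.3] [450.8 287.7] [14.2 80.3] 2.005 6.9
top blue [102.9 146.1] [618.3 300.7] [618.1 300.9] [13.6 79.9] 1.335 7.3
scene red [390.5 239.6] [452.6 289.2] [453.2 288.5] [16.9 78.2] 2.002 6.7
scene blue [360.3 291.3] [620.8 301.9] [620.  301.5] [16.1 79.6] 1.322 6.5
```

View pics/top1.png

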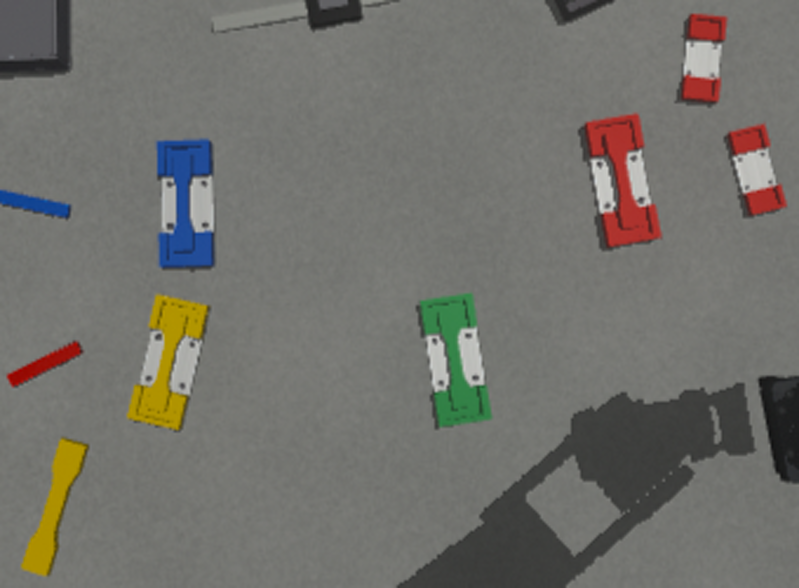

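View pics/scene1.png

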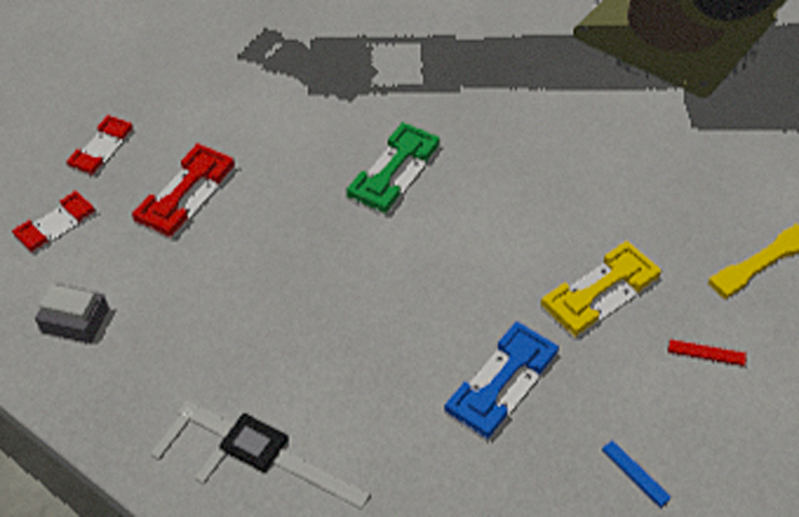

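All four bars lie in their cradles, and the straight bars are unmoved. Quick check of heights at both bar ends and of the bar centres.

Run:
```python
from h import *
C={"blue":(613.2,138.4,.008),"red":(625.5,-312.6,.148),"yellow":(451,157.8,2.896),"green":(446.2,-136,.127)}
for n in("top","scene"):
    a=np.load(f"pics/{n}1.npz");K,T,d=a["K"],a["T"],a["d"]
    v,u=np.indices(d.shape)
    X=np.stack([(u-K[0,2])/K[0,0]*d,-(v-K[1,2])/K[1,1]*d,-d],-1)@T[:3,:3].T+T[:3,3]
    for c,(x,y,w) in C.items():
        dx,dy=X[...,0]-x,X[...,1]-y
        l=dx*np.cos(w)+dy*np.sin(w);t=-dx*np.sin(w)+dy*np.cos(w)
        ok=(d>0)&(mask(a["p"],c)>0)
        hz=[np.median(X[...,2][ok&(abs(l-s)<8)&(abs(t)<6)]).round(1) for s in(-38,0,38)]
        m=ok&(abs(l)<16)&(abs(t)<20)&(X[...,2]>10)
        b=ok&(abs(t)<5)&(X[...,2]>18.5)&(abs(l)<55)
        print(n,c,"top z ends/mid",hz,"waist lateral",np.mean(t[m]).round(1),"along range",l[b].min().round(0),l[b].max().round(0))
```

```text
top blue top z ends/mid [np.float64(21.7), np.float64(21.5), np.float64(22.0)] waist lateral 1.5 along range -50.0 48.0
top red top z ends/mid [np.float64(21.2), np.float64(21.5), np.float64(21.3)] waist lateral 1.6 along range -50.0 49.0
top yellow top z ends/mid [np.float64(21.2), np.float64(21.2), np.float64(21.7)] waist lateral -0.2 along range -48.0 51.0
top green top z ends/mid [np.float64(21.3), np.float64(22.2), np.float64(20.9)] waist lateral 1.3 along range -50.0 50.0
scene blue top z ends/mid [np.float64(21.5), np.float64(20.6), np.float64(20.8)] waist lateral 1.3 along range -49.0 51.0
scene red top z ends/mid [np.float64(20.5), np.float64(20.6), np.float64(20.6)] waist lateral 1.0 along range -48.0 50.0
scene yellow top z ends/mid [np.float64(20.4), np.float64(21.3), np.float64(20.2)] waist lateral -1.0 along range -48.0 52.0
scene green top z ends/mid [np.float64(20.5), np.float64(21.3), np.float64(20.8)] waist lateral 1.5 along range -48.0 52.0
```

Bar tops read about 21–22 mm (22 expected) and level, with centres within about 2 mm. I let the arm settle, then hand in.

>>> jog_arm([
  [[0, 0, 0], [0, 0, 0], 0.6],
  [[0, 0, 0], [0, 0, 0], 0.6],
  [[0, 0, 0], [0, 0, 0], 0.6],
])

```text
time: 21.55
tool_pos: [414.8, -419.7, 219.3]
tool_rot: [-3.131, -0.234, 0.001]
wrist_force: [0.9, 0.5, 0.5]
opening: 0.397
```

```bash
python3 -c "
from cell import env
print(env.close_job())"
```

```text
the job is handed in; nothing more can be done
None
```

I laid the blue, yellow, green and red dumbbell bars in the cradles of their own colours and handed the job in at about 21.6 s. I used the smaller of the two yellow dumbbells and the largest of the three red cradles.

- **Bar fit:** in the last top and scene pictures, all four bars lie level across both seats. Their tops read 20–22 mm against the expected 22 mm. The scene camera reads up to about 1 mm lower than the top camera, within its calibration. Bar centres are within about 2 mm of the cradle centres.
- **Straight bars:** both are unmoved, to within 1 mm of their first measured positions.
- **Robot:** the arm is clear of everything, and no check failed. The close-out call gives no verdict.

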